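# Slacken the left lap's wing nut when its thread may run either way

### The arm

A 7-joint arm with a two-finger parallel gripper is mounted at the origin on the work surface. World frame = base frame: x ahead of the robot, y to its left, z up, the work surface at z = 0. Lengths are in m, angles in rad, forces in N, time in s.
With the tool pointing down it reaches from about 0.4 to 0.85 m from the base axis. Payload 4.5 kg.
Tool frame: the origin (TCP) lies between the finger pads; the fingertips stand finger_overhang ahead of it and the grasp point (between the pads) lies 6 mm ahead of it (finger_overhang is the distance from the TCP to the fingertips, in m); x points along the fingers, y is the direction in which the jaws open and shut, and the axes are right-handed (so a half turn about x gives the same grasp; the last joint's range is limited). The gripper opens to 85 mm and grips with 20 to 120 N. Pads are 22 mm wide; open, the fingers measure 114 mm over their backs; the gripper's body (76 mm by 85 mm) begins 54 mm behind the grasp point. The pads swing forward as they close: fully open they stand 13 mm farther back than shut.
Start: joints at [1.287, 0.689, -0.195, 1.565, 0.157, 0.902, -0.215], TCP at [0.195, -0.594, 0.256] pointing down, gripper open.
Joint ranges: [-3.01, 3.01], [-0.46, 2.08], [-1.47, 1.51], [0.13, 2.56], [-1, 4.14], [0.04, 2.09], [-2.66, 2.66]. Speed limits (rad/s): [2.57, 2.57, 3.14, 3.14, 3.14, 3.14, 3.14].

### API

Orientations are given as a unit quaternion [w, x, y, z].
In Python, from workcell import get_state, snapshot, calibration, sign_off, finger_overhang gives the robot as it stands.
- The arm moves only by the shell command python3 -m jog 'ROWS' [FORCE]. ROWS is text: rows parted by semicolons, each of 7 numbers parted by spaces: the shift along the tool's x, y, z in cm, then the turn, a rotation vector about the tool's x, y, z in rad, then the finger opening in cm, from 0 to 8.54. In form: x y z rx ry rz jaw; .... A call has 1 to 5 rows; each row is the pose to reach, as a shift and turn from the pose commanded when the call began, along the tool's axes at that moment; what a row does not reach only later rows make up. A row lasts 1/12 s, in which the tool goes at most 41.7 mm and 7.16 degrees, less where a joint would pass 70% of its speed; a pose out of reach is approached as far as the arm can. A call with a gripper value outside its range is refused whole. The fingers move at their own pace and stop on an object; FORCE is the grip in N (left out, the last holds). Time passes only in rows, so rows that repeat a pose let the fingers close. It gives the time, the measured TCP pose, the force and the opening at its end, in the units of the state.
- get_state(): the state, without advancing time (a new reading comes with each control period).
- snapshot(name): name is "scene" or "top" or "wrist"; returns (picture, depth): 400x640x3 uint8, blue, green, red; 400x640 float32, m along the optical axis (not along the pixel's ray), 0 where there is no reading.
- calibration(name): a dict with "fov_y" (degrees; the focal length in pixels is half the picture's height over the tangent of half this angle, whatever the lens; pixels are square), "cx", "cy" (the principal point, pixels), "R" (3x3) and "t" (3): a world point X has camera coordinates R X + t; the wrist camera has in their place "tool_from_camera" (4x4, takes a point from camera to tool coordinates, whose origin is the TCP and whose axes are the tool frame's). Camera axes: x right, y down, z forward; pixel columns grow to the right and rows downward; lengths in m; the calibration is good to about 2 mm. A picture is of the moment at which its call begins: read the wrist's pose just before it. calibration takes no time and is no camera call.
- sign_off(): hands the job in, once; it reports no verdict.
The state is a dict: "clock": time; "joint_positions": joint angles; "qvel": joint speeds; "joint_torque": joint torques, N m; "ee_pos": TCP position; "tool_rot": TCP orientation; "wrist_force": force on the tool from outside, world axes, zero at the start; "ft_torque": the same for the moment, N m; "finger_gap": finger opening in m.
Only numpy, scipy, OpenCV 4.12 (cv2) and the standard library are available. Lean on these libraries where they do the work, as an engineer would, in place of code of your own. Each camera call takes 0.05 s, during which the arm holds its last target.

### The job

Slacken the wing nut on the left of the two grinding laps (left as the robot sees it, facing the bench) so that its disc can be changed: back it off at least half a turn from tight. The two laps run in opposite directions, so one of the two nuts has a left-hand thread and nobody has marked which: try it gently each way, and do not force it any tighter once you feel it bite. Leave the right lap's nut as it is and the glassware standing where it is.

Things in the scene. Friction and masses are not known exactly. Their poses are not given: they have to be found in the camera images.
- lap_a: One of two like laps (either may be the left one), fixed, spindle locked: white drum, splash bowl 198 mm across with its rim 135 mm above the table; in it a grey disc 150 mm across, face at 115 mm, wing nut in its middle. Origin on the spindle axis at table height, x to the rear; control panel to 135 mm in front; drip tap at the rear, 170 mm high, 74 mm or more from the axis.
- nut_a_wing (a point): Aluminium wing nut in the middle of lap_a's disc: flange 44 mm across, hub up to 16 mm above its foot, then one straight upright wing 56 mm long, 12 mm thick, 30 mm tall. This point: middle of the wing's top edge, on the spindle axis, 162 mm above the table when tight; x along the wing, z up. The nut rises 2.5 mm a turn and stays on its spindle.
- nut_a (a joint): Turn of lap_a's nut on its spindle, rad, from fully seated; grows as it loosens, whichever way that is (thread right- or left-hand); 0.02 to 0.25 at the start. Loosening goes easily (drag about 0.12 N m) for three turns. Tightening goes as easily down to 0, where the nut bites and stops; turned on, it drags the locked disc with it.
- platen_a (a joint): How far lap_a's disc and spindle have been wrung round against their lock, rad: springy, 4 N m per rad; 0 at rest, negative when dragged the way that tightens the nut.
- lap_b: One of two like laps (either may be the left one), fixed, spindle locked: white drum, splash bowl 198 mm across with its rim 135 mm above the table; in it a grey disc 150 mm across, face at 115 mm, wing nut in its middle. Origin on the spindle axis at table height, x to the rear; control panel to 135 mm in front; drip tap at the rear, 170 mm high, 74 mm or more from the axis.
- nut_b_wing (a point): Aluminium wing nut in the middle of lap_b's disc: flange 44 mm across, hub up to 16 mm above its foot, then one straight upright wing 56 mm long, 12 mm thick, 30 mm tall. This point: middle of the wing's top edge, on the spindle axis, 162 mm above the table when tight; x along the wing, z up. The nut rises 2.5 mm a turn and stays on its spindle.
- nut_b (a joint): Turn of lap_b's nut on its spindle, rad, from fully seated; grows as it loosens, whichever way that is (thread right- or left-hand); 0.02 to 0.25 at the start. Loosening goes easily (drag about 0.12 N m) for three turns. Tightening goes as easily down to 0, where the nut bites and stops; turned on, it drags the locked disc with it.
- platen_b (a joint): How far lap_b's disc and spindle have been wrung round against their lock, rad: springy, 4 N m per rad; 0 at rest, negative when dragged the way that tightens the nut.
- bottle_1: Clear glass bottle 74 mm across, 186 mm tall; stands loose on the table, to be left alone. Origin at the centre of its foot.
- bottle_2: Clear glass bottle like bottle_1; stands loose on the table, to be left alone. Origin at the centre of its foot.
- flask: Clear long-necked flask 72 mm across, 178 mm tall; stands loose on the table, to be left alone. Origin at the centre of its foot.
- vase: Green glass vase 80 mm across, 128 mm tall; stands loose on the table, to be left alone. Origin at the centre of its foot.
- beaker: Clear glass cup 68 mm across, 85 mm tall; stands loose on the table, to be left alone. Origin at the centre of its foot.

How it is judged:
At the end, for the whole second after the job is handed in: The left lap's nut stands at 2.9 rad or more (just under half a turn) from where it bites, at rest; the right lap's nut is below 0.4 rad, and the five pieces of glassware stand upright (within 0.2 rad) (((world y of lap_a above -0.05 m and value of joint nut_a above 2.9 rad and value of joint nut_b below 0.4 rad) or (world y of lap_b above -0.05 m and value of joint nut_b above 2.9 rad and value of joint nut_a below 0.4 rad)) and velocity of joint nut_a between -0.1 and 0.1 rad/s and velocity of joint nut_b between -0.1 and 0.1 rad/s and angle between each of bottle_1, bottle_2, flask, vase, beaker's own z axis and vertical below 0.2 rad); the robot touches nothing.
It fails at once if a nut forced tighter: its disc wrung more than 0.4 rad round against the lock (1.6 N m) (value of joint any of platen_a, platen_b below -0.4 rad).
It fails at once if the right lap's nut turned: loosened past 0.4 rad or its disc wrung 0.1 rad in the tightening direction ((world y of lap_a above -0.05 m and (value of joint nut_b above 0.4 rad or value of joint platen_b below -0.1 rad)) or (world y of lap_b above -0.05 m and (value of joint nut_a above 0.4 rad or value of joint platen_a below -0.1 rad))).
It fails at once if glassware moved more than 40 mm or tipped more than 0.4 rad (distance of any of bottle_1, bottle_2, flask, vase, beaker from where it was at the start of the episode above 0.04 m or angle between any of bottle_1, bottle_2, flask, vase, beaker's own z axis and vertical above 0.4 rad).
It also fails if it takes over 69 s, if anything falls off the work surface, if the arm or the gripper's body presses on something with over 40 N, if the wrist force passes 120 N, or if a joint passes its speed limit or range.

## Working session

There is one attempt and no reset: what is moved stays moved. The work goes in short steps, Python scripts to look and compute and a shell command to move; the robot and the scene stay as the last step left them, time stands still between calls to the robot, and variables do not carry over. Pictures are saved under pics/ and viewed, and the job is handed in when it is done.

```bash
mkdir -p pics; ls; cat > h.py <<'E'
import numpy as np,cv2
from workcell import *
from scipy.spatial.transform import Rotation as R
def pix2w(name,u,v,d):
    c=calibration(name); f=200/np.tan(np.radians(c['fov_y'])/2)
    p=np.array([(u-c['cx'])/f*d,(v-c['cy'])/f*d,d])
    return np.array(c['R']).T@(p-np.array(c['t']))
def rot():
    q=get_state()['tool_rot']; return R.from_quat([q[1],q[2],q[3],q[0]]).as_matrix()
E
python3 - <<'E'
from h import *
s=get_state(); print(s); print(finger_overhang if not callable(finger_overhang) else finger_overhang())
print(rot())
for n in ['scene','top','wrist']:
    p,d=snapshot(n); cv2.imwrite(f'pics/{n}0.png',p); np.save(f'{n}0.npy',d); print(n,calibration(n))
E
```

```text
pics
{'clock': 0.0, 'joint_positions': array([ 1.28677457,  0.69000691, -0.19452172,  1.56635494,  0.15729053,
        0.90246609, -0.21509372]), 'qvel': array([ 0.00063049,  0.00080505,  0.00106108, -0.0009505 , -0.0011929 ,
       -0.00064826,  0.00011145]), 'joint_torque': array([-1.74319166e-04, -5.39632237e+01, -1.26654658e+00, -1.58547413e+01,
        9.18538193e-03,  9.41564940e-03, -2.14809994e-06]), 'ee_pos': array([ 0.1950862 , -0.59314044,  0.25546697]), 'tool_rot': array([-0.11129062, -0.69804871, -0.11256286,  0.69833516]), 'wrist_force': array([ 0.14286335, -0.55458412, -0.34982814]), 'ft_torque': array([0.00914221, 0.00901332, 0.00726375]), 'finger_gap': 0.08536634880275613}
0.025
[[-6.84797528e-04  3.12585018e-01 -9.49889540e-01]
 [ 1.71241055e-03 -9.49888003e-01 -3.12585746e-01]
 [-9.99998299e-01 -1.84065882e-03  1.15207074e-04]]
scene {'fov_y': 56.113961216923926, 'cx': 317.08695359441, 'cy': 202.21541547379437, 'R': array([[-0.53025658,  0.84781901,  0.00555665],
       [ 0.53608173,  0.34034796, -0.77251514],
       [-0.65684422, -0.40665242, -0.63497203]]), 't': array([ 0.24789673, -0.22387338,  1.5022765 ])}
top {'fov_y': 47.67949367838415, 'cx': 316.27284202718215, 'cy': 200.16102100021922, 'R': array([[ 0.03235819, -0.9994699 , -0.00358737],
       [-0.97918234, -0.03098135, -0.20060436],
       [ 0.20038688,  0.01000388, -0.97966577]]), 't': array([0.05543157, 0.56897221, 1.16127307])}
wrist {'fov_y': 58.90528881279876, 'cx': 313.73706986113694, 'cy': 201.05062775569633, 'tool_from_camera': array([[-1.68189396e-04, -2.75128833e-01,  9.61407352e-01,
        -1.17940669e-01],
       [ 9.99999748e-01, -7.08678507e-04, -2.78638775e-05,
         6.22771165e-04],
       [ 6.88994883e-04,  9.61407106e-01,  2.75128883e-01,
        -6.93943699e-02],
       [ 0.00000000e+00,  0.00000000e+00,  0.00000000e+00,
         1.00000000e+00]])}
```

View pics/top0.png

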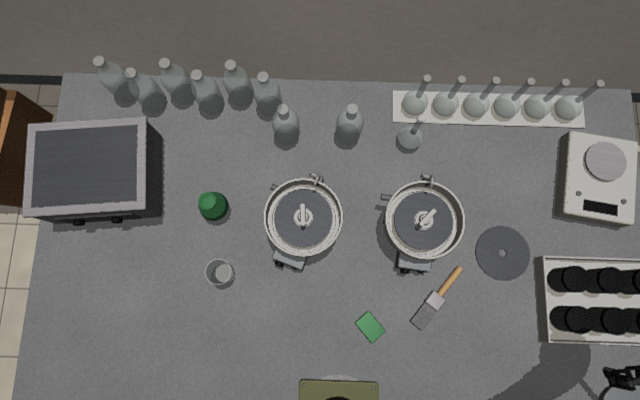

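View pics/scene0.png

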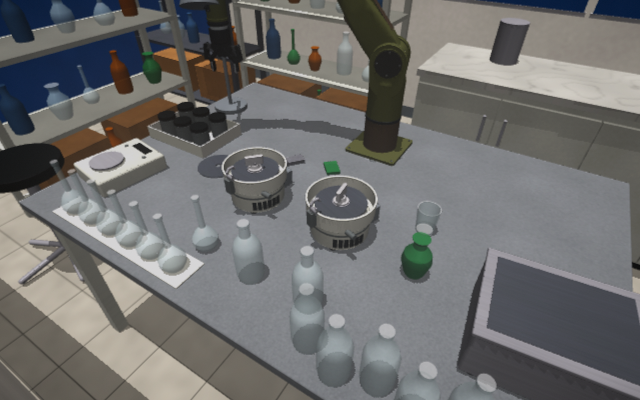

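The top view shows the left lap at about (303,217) with its wing nearly vertical in the picture. The right lap is at (425,220), the beaker at (219,271), the vase at (212,206), the bottles at (286,125) and (349,125), and the flask at (410,137). I'll enlarge the left lap.

```bash
python3 - <<'E'
from h import *
p=cv2.imread('pics/top0.png'); c=p[165:275,250:360]; cv2.imwrite('pics/topc.png',cv2.resize(c,(770,770),interpolation=cv2.INTER_CUBIC)[:600])
d=np.load('top0.npy')
W=np.zeros((400,640,3))
for v in range(400):
  for u in range(640):
    W[v,u]=pix2w('top',u,v,d[v,u]) if False else 0
c=calibration('top'); f=200/np.tan(np.radians(c['fov_y'])/2)
v,u=np.mgrid[:400,:640]; P=np.stack([(u-c['cx'])/f*d,(v-c['cy'])/f*d,d],-1)
W=(P-c['t'])@c['R']; np.save('W.npy',W)
for (a,b) in [(303,217),(425,220)]:
  S=W[b-25:b+26,a-25:a+26].reshape(-1,3)
  S=S[(S[:,2]>.15)&(S[:,2]<.175)]; S=S[np.hypot(*(S[:,:2]-np.median(S[:,:2],0)).T)<.04]
  m=S.mean(0); e,V=np.linalg.eigh(np.cov(S[:,:2].T)); print(len(S),m,S[:,2].max(),np.degrees(np.arctan2(V[1,1],V[0,1])),np.sqrt(e), np.ptp((S[:,:2]-m[:2])@V,axis=0))
  # bowl rim
  S=W[b-60:b+61,a-60:a+61].reshape(-1,3); S=S[(S[:,2]>.128)&(S[:,2]<.142)]
  S=S[abs(np.hypot(*(S[:,:2]-m[:2]).T)-.097)<.015]
  A=np.c_[2*S[:,:2],np.ones(len(S))]; x=np.linalg.lstsq(A,(S[:,:2]**2).sum(1),rcond=None)[0]; print('rim',x[:2],np.sqrt(x[2]+x[0]**2+x[1]**2),len(S))
for n,a,b in [('beaker',219,271),('vase',212,206),('b',286,108),('b',350,108),('flask',410,137)]: print(n,W[b,a])
E
```

```text
108 [0.50795329 0.10479967 0.16004724] 0.1673777694725429 -174.19683069495818 [0.00343487 0.01587972] [0.01182881 0.05439074]
rim [0.50951448 0.10476407] 0.09695691387609738 592
114 [ 0.51148879 -0.19975348  0.15974073] 0.1679371943221247 137.4483421668456 [0.00353693 0.01583495] [0.01203194 0.05373697]
rim [ 0.51216309 -0.20020145] 0.09680785237997439 575
beaker [0.37216609 0.33259572 0.00641206]
vase [0.52913085 0.33613216 0.12795044]
b [0.77451048 0.15592653 0.18529622]
b [ 0.77888255 -0.00457287  0.18665316]
flask [ 0.75120842 -0.17878477  0.0644856 ]
```

View pics/topc.png

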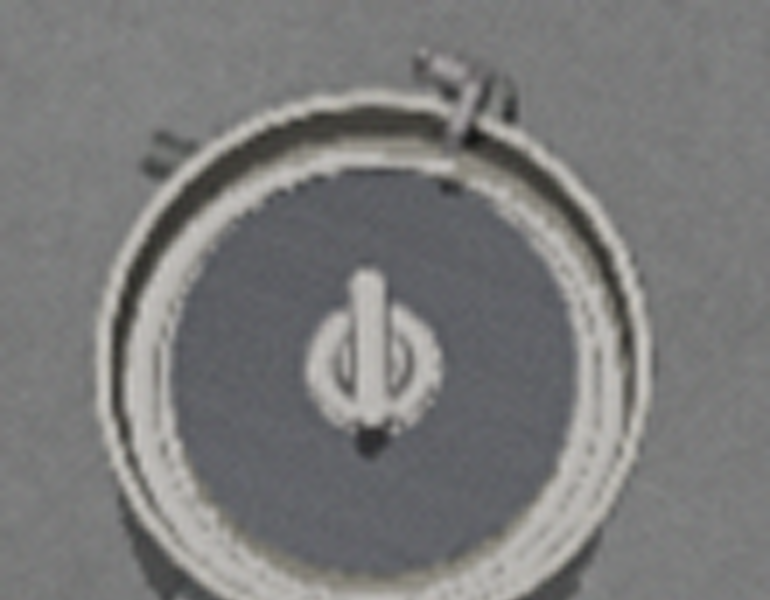

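```bash
python3 -m jog '-4 0 0 0 0 0 5; -4 -2.8 -2.6 0 0 0 5; -4 -5.6 -5.2 0 0 0 5; -4 -8.4 -7.8 0 0 0 5; -4 -11.2 -10.4 0 0 0 5' 30; python3 -c "
from h import *
s=get_state();print(s['joint_positions'],s['ee_pos'],s['wrist_force'])"
```

```text
clock: 0.57
ee_pos: [0.2594, -0.4532, 0.2963]
tool_rot: [0.112, 0.698, 0.112, -0.698]
wrist_force: [0.9, 0.3, 0.6]
finger_gap: 0.0499
[ 1.09639944  0.50370221 -0.20850035  1.82244386  0.13561095  0.82919935
 -0.43242943] [ 0.25938607 -0.45315938  0.29627153] [0.94003704 0.27938393 0.62788891]
```

```bash
python3 -m jog '0 -2.8 -2.6 0 0 0 5; 0 -5.6 -5.2 0 0 0 5; 0 -8.4 -7.7 0 0 0 5; 0 -11.2 -10.2 0 0 0 5; 0 -14 -12.7 0 0 0 5'; python3 -m jog '0 -2.8 -2.6 0 0 0 5; 0 -5.6 -5.2 0 0 0 5; 0 -8.4 -7.7 0 0 0 5; 0 -11.2 -10.2 0 0 0 5; 0 -14 -12.7 0 0 0 5';python3 -m jog '0 -2.8 -2.6 0.1 0 0 5; 0 -5.6 -5.2 0.217 0 0 5; 0 -8.4 -7.7 0.217 0 0 5; 0 -11.2 -10.2 0.217 0 0 5; 0 -14 -12.7 0.217 0 0 5';  python3 -c "
from h import *
s=get_state();print(s['joint_positions'],s['ee_pos'],s['wrist_force']);print(rot())
p,d=snapshot('wrist');cv2.imwrite('pics/w1.png',p);np.save('w1.npy',d)"
```

```text
clock: 0.98
ee_pos: [0.3362, -0.2804, 0.2963]
tool_rot: [-0.112, -0.698, -0.112, 0.698]
wrist_force: [-0.3, 0.4, -0.8]
finger_gap: 0.0502
clock: 1.4
ee_pos: [0.4132, -0.1077, 0.2963]
tool_rot: [-0.112, -0.698, -0.112, 0.698]
wrist_force: [1.3, -0.5, 0.4]
finger_gap: 0.0498
clock: 1.82
ee_pos: [0.4901, 0.0651, 0.2962]
tool_rot: [-0.036, -0.706, -0.036, 0.706]
wrist_force: [0.7, -0.8, 0.0]
finger_gap: 0.0503
[-0.11468898  0.46492791 -0.16743525  1.89967436  0.10627794  0.78576089
 -1.80952858] [0.49005107 0.06511445 0.29619901] [ 0.66002492 -0.81448844  0.00628232]
[[-2.26477614e-04  1.01015663e-01 -9.94884810e-01]
 [-3.88593748e-04 -9.94884769e-01 -1.01015571e-01]
 [-9.99999899e-01  3.63728252e-04  2.64573184e-04]]
```

View pics/w1.png

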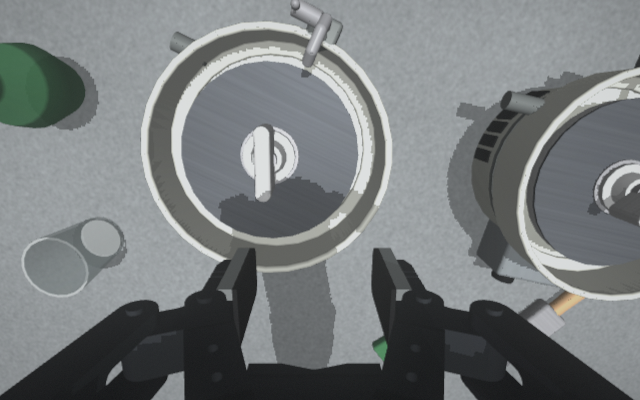

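The wrist view shows the left wing running from about (264,130) to (263,197), nearly in line with the jaw planes. I'll measure it from depth.

```bash
python3 - <<'E'
from h import *
d=np.load('w1.npy');s=get_state();M=rot();c=calibration('wrist');f=200/np.tan(np.radians(c['fov_y'])/2)
v,u=np.mgrid[:400,:640]; P=np.stack([(u-c['cx'])/f*d,(v-c['cy'])/f*d,d,np.ones_like(d)],-1)
T=(P@c['tool_from_camera'].T)[...,:3]; W=T@M.T+s['ee_pos']
S=W[100:220,220:310].reshape(-1,3)
S=S[(S[:,2]>.158)&(S[:,2]<.168)]
m=S.mean(0);e,V=np.linalg.eigh(np.cov(S[:,:2].T));print(len(S),m,S[:,2].min(),S[:,2].max(),np.degrees(np.arctan2(V[1,1],V[0,1])),np.ptp((S[:,:2]-m[:2])@V,axis=0))
q=W[20:290,130:400].reshape(-1,3);q=q[(q[:,2]>.131)&(q[:,2]<.139)];q=q[abs(np.hypot(q[:,0]-.509,q[:,1]-.105)-.096)<.012]
A=np.c_[2*q[:,:2],np.ones(len(q))]; x=np.linalg.lstsq(A,(q[:,:2]**2).sum(1),rcond=None)[0];print(x[:2],np.sqrt(x[2]+x[0]**2+x[1]**2))
for g in ([*m[:2],.146],):
  print('shift cm',100*M.T@(np.array(g)-s['ee_pos']))
print('tool y az',np.degrees(np.arctan2(M[1,1],M[0,1])))
E
```

```text
1234 [0.51510372 0.11513026 0.16276426] 0.1580657949936291 0.16574414188130218 -174.387861708981 [0.01234961 0.05539979]
[0.51440123 0.11473037] 0.09627496211033479
shift cm [15.10489718 -3.64705222 -2.51700289]
tool y az -83.5944591614622
```

The two cameras disagree by about 1 cm, probably because the arm was still moving. I'll look again at rest.

```bash
python3 -m jog '0 -1 -1 0.01 0 0 5; 0 -3.6 -2.5 0.01 0 0 5; 0 -3.6 -2.5 0.01 0 0 5;0 -3.6 -2.5 0.01 0 0 5;0 -3.6 -2.5 0.01 0 0 5'; cat > m.py <<'E'
from h import *
import sys
p,_=snapshot('wrist')
s=get_state();M=rot();p,d=snapshot('wrist');cv2.imwrite(sys.argv[1],p);c=calibration('wrist');f=200/np.tan(np.radians(c['fov_y'])/2)
print(s['ee_pos'],s['joint_positions'],s['wrist_force'],s['ft_torque'],s['clock'])
v,u=np.mgrid[:400,:640]; P=np.stack([(u-c['cx'])/f*d,(v-c['cy'])/f*d,d,np.ones_like(d)],-1)
T=(P@c['tool_from_camera'].T)[...,:3]; W=T@M.T+s['ee_pos']
S=W.reshape(-1,3); q=S
S=S[(S[:,2]>.158)&(S[:,2]<.168)&(np.hypot(S[:,0]-.51,S[:,1]-.107)<.045)]
m=S.mean(0);e,V=np.linalg.eigh(np.cov(S[:,:2].T));print(len(S),m,S[:,2].min(),S[:,2].max(),np.degrees(np.arctan2(V[1,1],V[0,1])),np.ptp((S[:,:2]-m[:2])@V,axis=0))
q=q[(q[:,2]>.131)&(q[:,2]<.139)];q=q[abs(np.hypot(q[:,0]-.509,q[:,1]-.107)-.096)<.012]
A=np.c_[2*q[:,:2],np.ones(len(q))]; x=np.linalg.lstsq(A,(q[:,:2]**2).sum(1),rcond=None)[0];print(x[:2],np.sqrt(x[2]+x[0]**2+x[1]**2))
print('shift cm',100*M.T@(np.array([*m[:2],.146])-s['ee_pos']))
print('tool y az',np.degrees(np.arctan2(M[1,1],M[0,1])))
E
python3 m.py pics/w2.png
```

```text
clock: 2.28
ee_pos: [0.5106, 0.1009, 0.296]
tool_rot: [-0.032, -0.706, -0.032, 0.707]
wrist_force: [-0.3, -0.2, -0.2]
finger_gap: 0.0502
[0.51051384 0.10036253 0.29606885] [-0.18016454  0.49963594 -0.16032852  1.82847572  0.10549415  0.82291169
 -1.87417002] [ 0.09152967 -0.13341299  0.9370425 ] [-0.0318573   0.02465594 -0.0284815 ] 2.3333
1121 [0.51163995 0.1043493  0.16189437] 0.1581035229970315 0.16407106112810727 -174.7693122027251 [0.01180131 0.05528408]
[0.51086735 0.10425919] 0.09627352497881068
shift cm [15.00633704 -0.40166141 -0.16352158]
tool y az -84.85591234450973
```

View pics/w2.png

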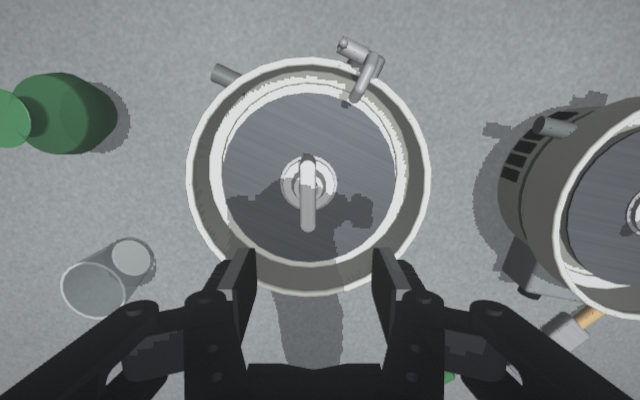

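At rest, the axis is (0.511, 0.1045), which agrees with the top camera. I'll descend until the TCP is at about 0.161 m, with the tips just above the hub.

```bash
python3 -m jog '3 -0.4 -0.15 0 0 0 5; 6 -0.4 -0.15 0 0 0 5; 9 -0.4 -0.15 0 0 0 5; 11 -0.4 -0.15 0 0 0 5; 11 -0.4 -0.15 0 0 0 5'; python3 -m jog '1.2 0 0 0 0 0 5; 2.5 0 0 0 0 0 5; 2.5 0 0 0 0 0 5; 2.5 0 0 0 0 0 5'; python3 m.py pics/w3.png
```

```text
clock: 2.8
ee_pos: [0.5094, 0.1038, 0.1829]
tool_rot: [-0.033, -0.704, -0.031, 0.709]
wrist_force: [-0.5, -1.0, -0.6]
finger_gap: 0.0498
clock: 3.13
ee_pos: [0.5124, 0.1051, 0.1621]
tool_rot: [0.032, 0.706, 0.032, -0.706]
wrist_force: [0.9, -0.1, -0.9]
finger_gap: 0.0498
[0.5127493  0.1053074  0.16246574] [-0.21858754  0.70066959 -0.11803508  1.96200304  0.16389001  0.48650989
 -1.9347989 ] [-0.09856817 -0.45121725  0.78096347] [-0.03615525  0.00723615  0.00868536] 3.1833
5381 [0.5141235 0.1046353 0.1622065] 0.1580015890226857 0.1679991001294082 95.0548635629243 [0.05545556 0.07727543]
[0.51157611 0.10427157] 0.0956595381336231
shift cm [ 1.64676535  0.07921494 -0.12844129]
tool y az -84.84128607275058
```

View pics/w3.png

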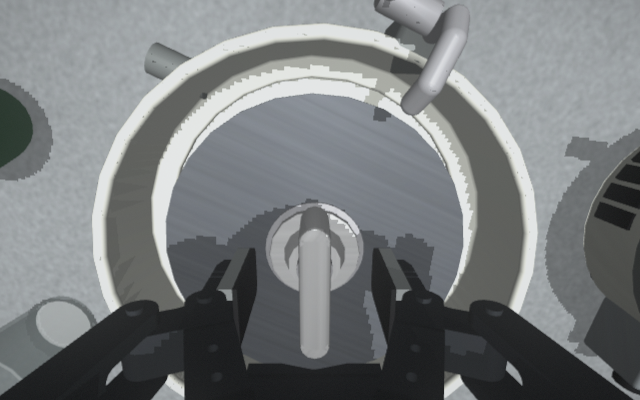

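```bash
python3 -m jog '0 0 0 0 0 0 0.5; 0 0 0 0 0 0 0.5; 0 0 0 0 0 0 0.5; 0 0 0 0 0 0 0.5; 0 0 0 0 0 0 0.5' 35;python3 -m jog '0 0 0 0 0 0 0.5; 0 0 0 0 0 0 0.5; 0 0 0 0 0 0 0.5' 35; python3 -c "
from h import *
s=get_state();print(s['ft_torque'],s['wrist_force'],s['finger_gap'])"
```

```text
clock: 3.65
ee_pos: [0.5125, 0.1052, 0.1619]
tool_rot: [0.032, 0.707, 0.032, -0.706]
wrist_force: [-0.2, -1.6, 5.9]
finger_gap: 0.0114
clock: 3.9
ee_pos: [0.5125, 0.1052, 0.1619]
tool_rot: [0.032, 0.707, 0.032, -0.706]
wrist_force: [-0.7, -1.5, 4.9]
finger_gap: 0.0114
[-0.27622213  0.15509993 -0.05751082] [-0.6629628  -1.50855376  4.87178239] 0.011419192798245976
```

```bash
cat > f.py <<'E'
from h import *
s=get_state();M=rot();print('T',s['ft_torque'],'F',s['wrist_force'],'j7',s['joint_positions'][6],'gap',s['finger_gap'],'az',np.degrees(np.arctan2(M[1,1],M[0,1])))
E
python3 -m jog '-0.1 0 0 -0.05 0 0 0.5; -0.1 0 0 -0.1 0 0 0.5; -0.1 0 0 -0.1 0 0 0.5'; python3 f.py;python3 -m jog '0 0 0 -0.05 0 0 0.5; 0 0 0 -0.1 0 0 0.5; 0 0 0 -0.1 0 0 0.5'; python3 f.py
```

```text
clock: 4.15
ee_pos: [0.5125, 0.1054, 0.1621]
tool_rot: [0.068, 0.704, 0.067, -0.704]
wrist_force: [0.9, -1.6, -3.3]
finger_gap: 0.0113
T [-0.08764345 -0.30790809 -0.10849985] F [ 0.85366221 -1.5761795  -3.34510727] j7 -1.8697400135913238 gap 0.01127370776946349 az -79.03996692541429
clock: 4.4
ee_pos: [0.5124, 0.1055, 0.1621]
tool_rot: [0.102, 0.7, 0.102, -0.7]
wrist_force: [1.6, -0.3, -1.3]
finger_gap: 0.0112
T [-0.05469638 -0.29648145 -0.07634888] F [ 1.62064504 -0.33853495 -1.330734  ] j7 -1.805657943998969 gap 0.01122269360275495 az -73.36702682147582
```

```bash
python3 -m jog '0 0 0 -0.05 0 0 0.5; 0 0 0 -0.1 0 0 0.5; 0 0 0 -0.1 0 0 0.5'; python3 f.py;python3 -m jog '0 0 0 -0.05 0 0 0.5; 0 0 0 -0.1 0 0 0.5; 0 0 0 -0.1 0 0 0.5'; python3 f.py
```

```text
clock: 4.65
ee_pos: [0.5124, 0.1057, 0.1622]
tool_rot: [0.137, 0.694, 0.137, -0.694]
wrist_force: [1.7, -0.4, -2.9]
finger_gap: 0.0113
T [-0.00507678 -0.29347435 -0.14354902] F [ 1.67153694 -0.35104201 -2.92107517] j7 -1.7408420405789111 gap 0.011315187046037007 az -67.6739236667798
clock: 4.9
ee_pos: [0.5123, 0.1058, 0.1622]
tool_rot: [0.171, 0.686, 0.171, -0.686]
wrist_force: [0.6, 0.2, -2.8]
finger_gap: 0.0111
T [ 0.05991748 -0.26812283 -0.11665559] F [ 0.62251586  0.24617005 -2.77865834] j7 -1.6752916582688313 gap 0.011079282116833088 az -61.96506597074444
```

There is no rise in torque after 0.4 rad (drag about 0.12 N m, and bite would have come within 0.25 rad), so counter-clockwise loosens. I'll continue that way.

```bash
python3 -m jog '0 0 0 -0.1 0 0 0.5; 0 0 0 -0.2 0 0 0.5; 0 0 0 -0.3 0 0 0.5; -0.02 0 0 -0.4 0 0 0.5; -0.02 0 0 -0.4 0 0 0.5'; python3 f.py;python3 -m jog '0 0 0 -0.1 0 0 0.5; 0 0 0 -0.2 0 0 0.5; 0 0 0 -0.3 0 0 0.5; -0.02 0 0 -0.4 0 0 0.5; -0.02 0 0 -0.4 0 0 0.5'; python3 f.py
```

```text
clock: 5.32
ee_pos: [0.5118, 0.1063, 0.1624]
tool_rot: [-0.304, -0.638, -0.305, 0.638]
wrist_force: [-0.5, 1.9, -2.6]
finger_gap: 0.0109
T [ 0.41552345  0.00745291 -0.06679994] F [-0.5063798   1.87400955 -2.56332879] j7 -1.4048836700609142 gap 0.010928503961295095 az -38.97289897146006
clock: 5.73
ee_pos: [0.5113, 0.1066, 0.1625]
tool_rot: [-0.424, -0.565, -0.426, 0.565]
wrist_force: [-1.9, 2.4, -2.0]
finger_gap: 0.0113
T [ 0.68164252  0.36094376 -0.04644618] F [-1.87258781  2.38047325 -1.97075527] j7 -1.1241087185426966 gap 0.011316482085539526 az -16.11722106061168
```

```bash
python3 -c "
from h import *
for n in ['top','scene']:
  p,_=snapshot(n);cv2.imwrite(f'pics/{n}1.png',p)"
```

```text
(no output)
```

View pics/top1.png

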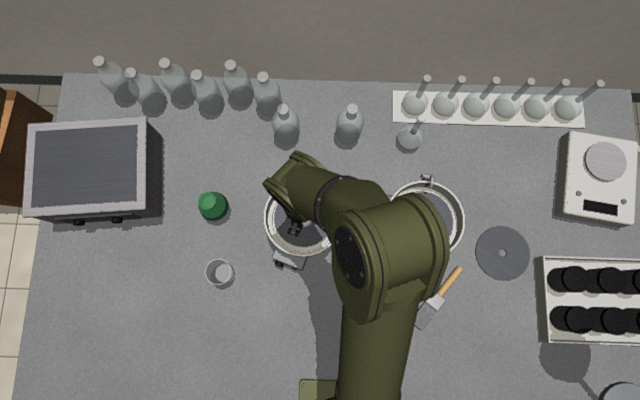

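The top view shows the arm's elbow leaning over towards the right lap, with the gripper still on the left nut. I'll check joints and tilt.

```bash
cat >> f.py <<'E'
print('x',M[:,0].round(4),'q',s['joint_positions'].round(3),s['ee_pos'])
E
python3 f.py; python3 m.py pics/w4.png|tail -1
```

```text
T [ 0.81585037  0.50259956 -0.12496465] F [-2.04898681  3.15620676 -2.09761927] j7 -1.1266650504537161 gap 0.011022836487867158 az -16.31567613895964
x [-0.0015  0.0011 -1.    ] q [-0.019  0.73  -0.451  1.952  0.553  0.584 -1.127] [0.51127552 0.10656062 0.16252192]
tool y az -16.261341535728928
```

View pics/w4.png

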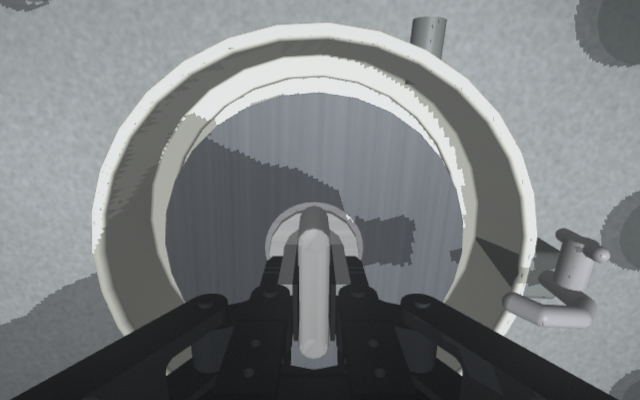

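View pics/scene1.png

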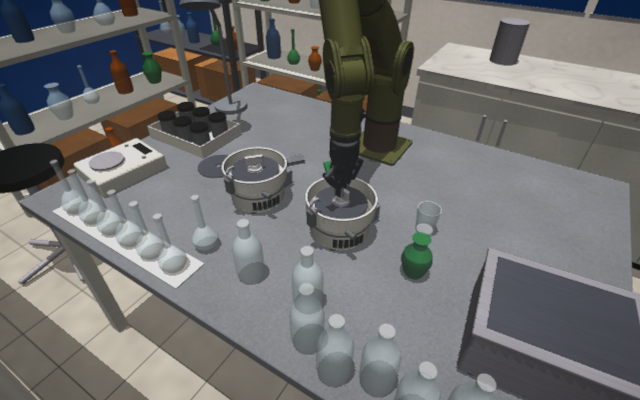

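The wing is held centred and has turned with the jaws, and the tool is still vertical. I'll continue.

```bash
python3 -m jog '0 0 0 -0.1 0 0 0.5; 0 0 0 -0.2 0 0 0.5; 0 0 0 -0.3 0 0 0.5; -0.02 0 0 -0.4 0 0 0.5; -0.02 0 0 -0.4 0 0 0.5'; python3 f.py;python3 -m jog '0 0 0 -0.1 0 0 0.5; 0 0 0 -0.2 0 0 0.5; 0 0 0 -0.3 0 0 0.5; -0.02 0 0 -0.4 0 0 0.5; -0.02 0 0 -0.4 0 0 0.5'; python3 f.py
```

```text
clock: 6.35
ee_pos: [0.5107, 0.1066, 0.1627]
tool_rot: [0.529, 0.468, 0.531, -0.469]
wrist_force: [-4.3, 4.5, -0.3]
finger_gap: 0.0112
T [ 0.97376348  0.95012437 -0.13696296] F [-4.26855901  4.48414544 -0.25509232] j7 -0.8260522419676358 gap 0.011151490950260912 az 7.006517222498533
x [-0.0026  0.001  -1.    ] q [ 0.047  0.751 -0.566  1.95   0.661  0.635 -0.826] [0.51067542 0.10657163 0.16267588]
clock: 6.77
ee_pos: [0.5101, 0.1064, 0.1628]
tool_rot: [0.611, 0.353, 0.613, -0.354]
wrist_force: [-5.8, 4.7, 1.8]
finger_gap: 0.0111
T [ 0.86114514  1.28272673 -0.15513398] F [-5.75590803  4.74649099  1.80966831] j7 -0.5162800082666881 gap 0.011074543631865417 az 29.92652099753807
x [-3.7e-03  5.0e-04 -1.0e+00] q [ 0.108  0.777 -0.676  1.947  0.753  0.693 -0.516] [0.51006574 0.10635291 0.16281286]
```

```bash
python3 -m jog '0 0 0 -0.1 0 0 0.5; 0 0 0 -0.2 0 0 0.5; 0 0 0 -0.3 0 0 0.5; -0.02 0 0 -0.4 0 0 0.5; -0.02 0 0 -0.4 0 0 0.5'; python3 f.py;python3 -m jog '0 0 0 -0.1 0 0 0.5; 0 0 0 -0.2 0 0 0.5; 0 0 0 -0.3 0 0 0.5; -0.02 0 0 -0.4 0 0 0.5; -0.02 0 0 -0.4 0 0 0.5'; python3 f.py
```

```text
clock: 7.18
ee_pos: [0.5096, 0.1059, 0.163]
tool_rot: [0.669, 0.225, 0.672, -0.226]
wrist_force: [-7.5, 3.2, 2.4]
finger_gap: 0.0113
T [ 0.67648009  1.52699549 -0.12812557] F [-7.4765677   3.24097514  2.37679247] j7 -0.19298194953262685 gap 0.011300047624515813 az 52.84468082595976
x [-4.7e-03 -4.0e-04 -1.0e+00] q [ 0.164  0.806 -0.781  1.945  0.833  0.755 -0.193] [0.50957299 0.10594266 0.16296783]
clock: 7.6
ee_pos: [0.5093, 0.1053, 0.1631]
tool_rot: [0.7, 0.087, 0.703, -0.089]
wrist_force: [-8.4, 1.7, 3.8]
finger_gap: 0.0112
T [ 0.43835602  1.67288212 -0.12402243] F [-8.36429627  1.70457686  3.8429672 ] j7 0.14229085208649442 gap 0.011243685934388946 az 75.75146568165331
x [-0.0053 -0.0017 -1.    ] q [ 0.213  0.84  -0.879  1.943  0.9    0.82   0.142] [0.50931461 0.10533344 0.16309676]
```

```bash
python3 -m jog '0 0 0 -0.1 0 0 0.5; 0 0 0 -0.2 0 0 0.5; 0 0 0 -0.3 0 0 0.5; -0.02 0 0 -0.4 0 0 0.5; -0.02 0 0 -0.4 0 0 0.5'; python3 f.py;python3 -m jog '0 0 0 -0.1 0 0 0.5; 0 0 0 -0.2 0 0 0.5; 0 0 0 -0.3 0 0 0.5; -0.02 0 0 -0.4 0 0 0.5; -0.02 0 0 -0.4 0 0 0.5'; python3 f.py
```

```text
clock: 8.02
ee_pos: [0.5093, 0.1047, 0.1632]
tool_rot: [0.703, -0.054, 0.707, 0.052]
wrist_force: [-7.4, 0.7, 4.8]
finger_gap: 0.0112
T [ 0.19836257  1.67992859 -0.11264945] F [-7.43633109  0.73750755  4.80354793] j7 0.4878416286738781 gap 0.011231602516090124 az 98.65058199900844
x [-0.0056 -0.0029 -1.    ] q [ 0.255  0.875 -0.971  1.941  0.957  0.886  0.488] [0.50930513 0.10468039 0.16324389]
clock: 8.43
ee_pos: [0.5095, 0.1041, 0.1634]
tool_rot: [0.678, -0.193, 0.683, 0.191]
wrist_force: [-8.8, -1.3, 5.2]
finger_gap: 0.0116
T [-0.11084128  1.56044346 -0.08488454] F [-8.83521256 -1.25766698  5.18558381] j7 0.8419094974701605 gap 0.011637426121926435 az 121.55015097260119
x [-0.0054 -0.0041 -1.    ] q [ 0.291  0.912 -1.055  1.938  1.006  0.953  0.842] [0.50952838 0.10408843 0.16339946]
```

It has turned 206° (3.6 rad). I'll release and lift clear.

```bash
python3 -m jog '0 0 0 0 0 0 3.5; 0 0 0 0 0 0 3.5; 0 0 0 0 0 0 4; 0 0 0 0 0 0 4; 0 0 0 0 0 0 4'; python3 -m jog '-1 0 0 0 0 0 4; -3 0 0 0 0 0 4; -6 0 0 0 0 0 4; -10 0 0 0 0 0 4; -13 0 0 0 0 0 4'; python3 -m jog '0 0 0 0 0 0 4; 0 0 0 0 0 0 4;0 0 0 0 0 0 4'; python3 m.py pics/w5.png; python3 f.py
```

```text
clock: 8.85
ee_pos: [0.5126, 0.1054, 0.1639]
tool_rot: [0.681, -0.192, 0.681, 0.191]
wrist_force: [-0.2, 0.5, -0.4]
finger_gap: 0.0397
clock: 9.27
ee_pos: [0.5121, 0.1065, 0.2971]
tool_rot: [0.681, -0.192, 0.68, 0.192]
wrist_force: [0.5, 0.4, -1.0]
finger_gap: 0.0403
clock: 9.52
ee_pos: [0.5119, 0.1051, 0.2937]
tool_rot: [0.68, -0.192, 0.681, 0.191]
wrist_force: [0.7, -0.3, 0.3]
finger_gap: 0.0399
[0.51165241 0.10492201 0.29301693] [ 0.37226676  0.75095798 -1.20005679  1.79945818  0.76916119  1.15417888
  1.03498352] [ 0.02085014 -0.28192102 -0.97394505] [-0.02469443 -0.01779915 -0.03576901] 9.5667
1164 [0.50960588 0.10337916 0.16327628] 0.1583670261187754 0.16532412179778547 -150.21424341263796 [0.01202146 0.0552849 ]
[0.51071045 0.1037896 ] 0.096371269814657
shift cm [14.7021983  -0.01871669 -0.22469889]
tool y az 121.46155323055015
T [-0.04069603  0.04052881 -0.02204449] F [-0.12736989 -0.29404408 -0.83777775] j7 1.035006147855292 gap 0.03967794478425173 az 121.46971206622476
x [-0.0022 -0.0014 -1.    ] q [ 0.372  0.751 -1.2    1.8    0.769  1.154  1.035] [0.51154781 0.10492949 0.29271789]
```

View pics/w5.png

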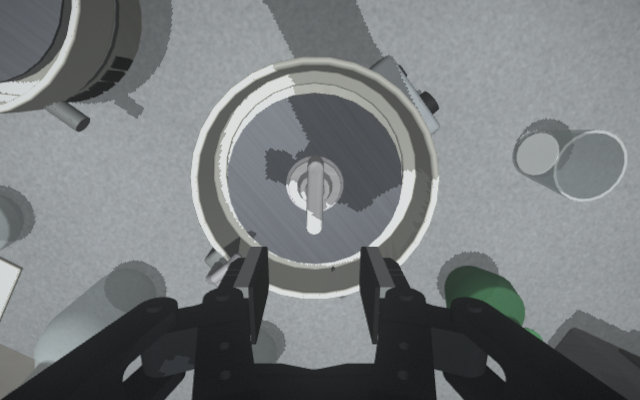

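The wing now lies at 29.8°, against 5.4° at the start, so with the half turn it has gone about 204° (3.56 rad). Its top rose from 161.9 to 163.3 mm, which matches the 1.4 mm expected of the thread. I'll check the scene last.

```bash
python3 -c "
from h import *
for n in ['scene','top']:
  p,_=snapshot(n);cv2.imwrite(f'pics/{n}2.png',p)
print(get_state()['wrist_force'],abs(get_state()['qvel']).max())"
```

```text
[-0.25688835  0.53799393 -0.17124816] 0.00569177387046307
```

View pics/scene2.png

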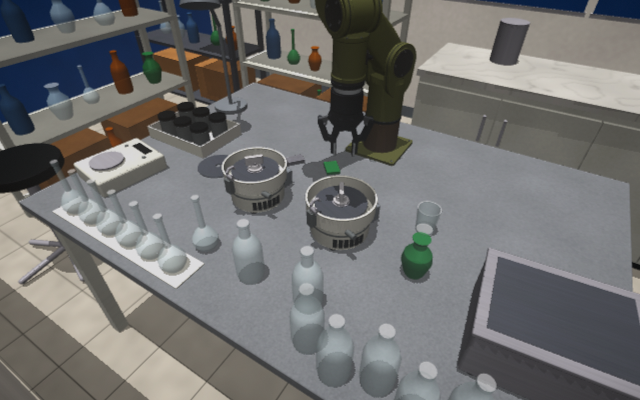

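View pics/top2.png

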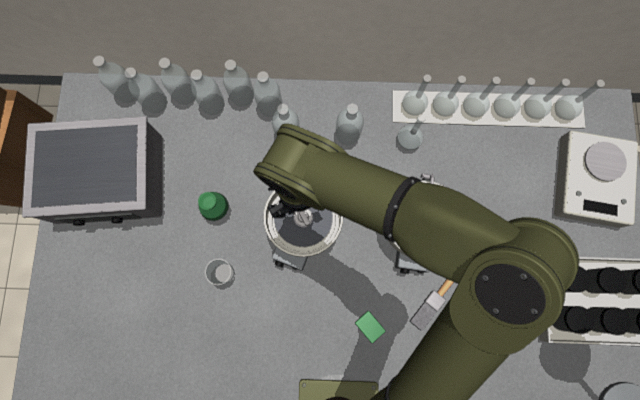

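Every piece of glassware stands where it was (beaker at (428,217), vase at (417,257), bottles at (248,252) and (307,276), flask at (204,225) in the scene view). The right nut, at (255,165), looks unchanged, and the gripper is clear of everything.

```bash
python3 -c "
from workcell import *
print(sign_off())"
```

```text
the job is handed in; nothing more can be done
None
```

The left lap's wing nut is slackened by about 204° (3.56 rad), well past the half turn asked for, and the job is handed in at about 10 s of the 69 s allowed.

- **Direction:** I gripped the wing and tried it gently counter-clockwise. The drag stayed around 0.12 N m past 0.4 rad with no bite, so that was the loosening way and I never tried the other. At no point was the nut turned in the tightening direction.
- **Checks on the nut:** the jaws turned 206° and the wrist camera measured the wing at 204°. The top of the wing rose 1.4 mm, which is what the thread should give for that turn.
- **Forces:** sideways force on the wrist grew to about 9 N while turning, because the grip was slightly off centre. It dropped to zero on release.
- **Rest of the scene:** the gripper is clear, about 13 cm above where it held the nut, with no contact force. By eye in the final scene picture, the right nut and all five pieces of glassware are where they started; in the final top view the arm hides the right nut and part of one bottle, so I did not measure them there.
- **Disagreement:** one early wrist measurement was about 1 cm off because the arm was still moving. I repeated it at rest, and it then agreed with the top camera.

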